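Charge the tumbler barrel with brass slugs

TASK

Tip the seven brass slugs from the steel cup into the rubber tumbler barrel. First lift the cup out of the well in the wooden punch stand, stand it upright on the round cork pad and let go with all the slugs still in it; then take it again lower down, around the middle of its body instead of near its rim, pour all the slugs into the barrel, and stand the empty cup upright back on the pad. Leave the barrel standing where it is and do not disturb the disc cutter, the glue bottle or the hammer.

Things in the scene. Friction and masses are not known exactly. Their poses are not given: they have to be found in the camera images.
- cup: Open flared steel cup, 100 tall, outside diameter 46 at the base growing evenly to 66 at the rim, wall 3, floor 4, about 0.14 kg, its lower half filled by the slugs (0.2 kg). Origin: centre of the underside; z: its axis, towards the mouth. At the start it stands loose in the stand's well, underside 12 above the table, its top 32 sticking out above the stand's low middle.
- cup_rim (a point): Centre of the cup's mouth, 100 above its origin on the axis.
- stand: Fixed saddle-shaped wooden punch stand, 152 (its x) by 90 (its y). Its low middle (76 along x) is 80 high, with a square well 62 wide, floor 12 above the table. Shoulders 116 high (cup rim: 112) from 38 to 76 either side along x: fingers have room beside the cup only along y. Origin: centre of the underside, z up. Left or right of the pad, the barrel on the other side.
- pad: Fixed round cork pad on the table, 140 diameter, 4 thick. Origin: centre of its underside, at table height; its top is 4 above.
- barrel: Open black rubber tumbler barrel, ribbed, 80 tall, 104 outside diameter at the base, 116 at the rim, wall 5, floor 8 thick, about 0.9 kg, standing loose on the table. Origin: centre of the underside; z towards the mouth.
- barrel_mouth (a point): Centre of the barrel's mouth, 80 above its origin.
- cutter: Bystander: round steel disc cutter, 90 diameter, 43 high, with a black lever on top to 86 high. Origin: centre of the underside.
- glue: Bystander: white plastic glue bottle, 48 diameter, 110 tall. Origin: centre of the underside.
- mallet: Bystander: hammer lying on the table, 240 long along its x, head towards its +x. Origin: on its handle line at table height.
- slug1: Barrel-shaped brass slug, 17 diameter and 17 long, about 28 g, loose in the cup at the start. Origin: its centre.
- slug2: Barrel-shaped brass slug, 17 diameter and 17 long, about 28 g, loose in the cup at the start. Origin: its centre.
- slug3: Barrel-shaped brass slug, 17 diameter and 17 long, about 28 g, loose in the cup at the start. Origin: its centre.
- slug4: Barrel-shaped brass slug, 17 diameter and 17 long, about 28 g, loose in the cup at the start. Origin: its centre.
- slug5: Barrel-shaped brass slug, 17 diameter and 17 long, about 28 g, loose in the cup at the start. Origin: its centre.
- slug6: Barrel-shaped brass slug, 17 diameter and 17 long, about 28 g, loose in the cup at the start. Origin: its centre.
- slug7: Barrel-shaped brass slug, 17 diameter and 17 long, about 28 g, loose in the cup at the start. Origin: its centre.
Mind the look-alikes: they are no part of the job. What is shaped like the cup but orange is not meant.

How it is judged:
By the outcome, as a careful person would: the job done as asked, in the order asked, and still so for the second after the job is handed in, with the robot touching nothing.
It also fails if it takes over 72 s, if anything falls off the work surface, if the arm or the gripper's body presses on something with over 40 N, if the wrist force passes 120 N, or if a joint passes its speed limit or range.

ROBOT

A 7-joint arm with a two-finger parallel gripper is mounted at the origin on the work surface. World frame = base frame: x ahead of the robot, y to its left, z up, the work surface at z = 0. Lengths are in m, angles in rad, forces in N, time in s.
With the tool pointing down it reaches from about 0.4 to 0.85 m from the base axis. Payload 10.4 kg.
Tool frame: the origin (TCP) lies on the mounting face of the last link; the fingertips stand 173 mm ahead of it and the grasp point (between the pads) lies 155 mm ahead of it (manip.tip_extent is the distance from the TCP to the fingertips, in m); z points along the fingers, y is the line along which they close (so a half turn about z gives the same grasp; the last joint's range is limited). The gripper opens to 85 mm and grips with 20 to 120 N. Pads are 22 mm wide; open, the fingers measure 114 mm over their backs; the gripper's body (76 mm by 85 mm) begins 54 mm behind the grasp point. The pads swing forward as they close: fully open they stand 13 mm farther back than shut.
Start: joints at [-1.238, 0.332, -0.065, 1.46, 0.022, 1.35, -0.088], TCP at [0.218, 0.586, 0.405] pointing down, gripper open.
Joint ranges: [-2.6, 2.6], [-0.5, 2.12], [-1.47, 1.34], [0.16, 2.42], [-1.27, 4.41], [0.06, 2.06], [-2.6, 2.6]. Speed limits (rad/s): [2.22, 2.22, 2.79, 2.79, 3.14, 3.14, 3.14].

INTERFACE

Orientations are given as a unit quaternion [x, y, z, w].
In Python, from workcell import manip gives the robot as it stands.
- The arm moves only by the tool move_arm, never from a script. Its argument "plan" is one flat list of numbers, 7 for each row, row after row: the turn, a rotation vector about the tool's x, y, z in rad, then the shift along the tool's x, y, z in m, then the finger opening in m, from 0 to 0.0854. In form: [ax, ay, az, dx, dy, dz, gripper, ax, ay, az, dx, dy, dz, gripper, ...]. A call has 1 to 12 rows; each row is the pose to reach, as a shift and turn from the pose commanded when the call began, along the tool's axes at that moment; what a row does not reach only later rows make up. A row lasts 1/8 s, in which the tool goes at most 62.5 mm and 10.7 degrees, less where a joint would pass 70% of its speed; a pose out of reach is approached as far as the arm can. A call with a gripper value outside its range is refused whole. The fingers move at their own pace and stop on an object; "squeeze" is the grip in N (left out, the last holds). Time passes only in rows, so rows that repeat a pose let the fingers close. It gives the time, the measured TCP pose, the force, the opening and the grip force at its end, in the units of the state.
- manip.get_obs(): the state, without advancing time (a new reading comes with each control period).
- manip.camera(name): name is "scene" or "top"; returns a dict with "color" (420x560x3 uint8, red, green, blue), "fx", "fy", "cx", "cy" (pixels), "cam_to_world" (4x4, takes a point from camera to world coordinates). Camera axes: x right, y down, z forward; pixel columns grow to the right and rows downward; lengths in m; the calibration is good to about 2 mm. A picture is of the moment at which its call begins. There is no depth.
- manip.hand_in(): hands the job in; it is judged then, once.
Trained networks look in a picture, given as the dict that the camera call returned (one of the last four; its "shot" number tells which), for a name from the list of things; names that differ only in an ending like _2 or _b are one class to them, and where a whole thing is asked for, a point or a joint stands for the part that bears it (a point fixed in the world has none). Each returns a list of dicts, best first, with "conf" (0 to 1); they miss things now and then, are a little off and sometimes report something else, mostly with a low value. They report only what shows in the picture. A call takes as long as a camera call. They do not tell look-alikes from the thing itself.
- manip.look_for(picture, label): "position" ([x, y, z] in m, in the coordinates of the camera as it stood for that picture, good to about 4 mm: the middle of the surface that is visible of it).
- manip.silhouettes(picture, label): "pixels" (420x560 bool, what is visible of it).
- manip.tip_of(picture, label): "position" ([x, y, z] in m, in the coordinates of the camera as it stood for that picture, good to about 4 mm: a listed point, or the origin of a listed thing).
The state is a dict: "clock": time; "joint_pos": joint angles; "joint_velocities": joint speeds; "tau": joint torques, N m; "position": TCP position; "ee_rot": TCP orientation; "ft_force": force on the tool from outside, world axes, zero at the start; "torque": the same for the moment, N m; "grip_width": opening from 0.0 (shut) to 1.0 (fully open); "grasp_force": force on a finger pad.
Only numpy, scipy, OpenCV 4.12 (cv2) and the standard library are available. Lean on these libraries where they do the work, as an engineer would, in place of code of your own. Each camera call takes 0.05 s, during which the arm holds its last target. There are 200 camera calls.

## Working session

There is one attempt and no reset: what is moved stays moved. The work goes in short steps, Python scripts to look and compute and a tool call to move; the robot and the scene stay as the last step left them, time stands still between calls to the robot, and variables do not carry over. Pictures are saved under pics/ and viewed, at most 14 in all, crops included, and the job is handed in when it is done.

Besides the shell and the picture viewer there is one more tool, called after "Call:" as name(argument=value, ...) on one line, values as JSON. move_arm: Moves the arm, as the interface text tells. Its arguments: {"type":"object","properties":{"plan":{"type":"array","items":{"type":"number"}},"squeeze":{"type":"number"}},"required":["plan"]}

```bash
mkdir -p pics; ls; cat > h.py <<'E'
import numpy as np, cv2
from scipy.spatial.transform import Rotation as R
from workcell import manip
def snap(n,f=None):
    p=manip.camera(n)
    if f: cv2.imwrite('pics/'+f,p['color'][:,:,::-1])
    return p
def w(p,v): return (p['cam_to_world']@np.r_[v,1])[:3]
def find(p,l,fn='tip_of'):
    return [(np.round(w(p,d['position']),4).tolist(),round(d['conf'],2)) for d in getattr(manip,fn)(p,l)]
def proj(p,X):
    q=np.linalg.inv(p['cam_to_world'])@np.r_[X,1]; return q[0]/q[2]*p['fx']+p['cx'],q[1]/q[2]*p['fy']+p['cy']
E
python3 - <<'E'
from h import *
for n in('scene','top'):
    p=snap(n,n+'0.png'); print(n,np.round(p['cam_to_world'],3).tolist(),p['fx'])
    for l in['cup','cup_rim','stand','pad','barrel','barrel_mouth','cutter','glue','mallet']: print(l,find(p,l))
o=manip.get_obs(); print(o['position'],o['ee_rot'],R.from_quat(o['ee_rot']).as_matrix().round(3).tolist(),manip.tip_extent,o['clock'])
E
```

```text
pics
scene [[-0.763, 0.354, -0.541, 1.179], [0.647, 0.423, -0.634, 0.708], [0.005, -0.834, -0.552, 0.768], [0.0, 0.0, 0.0, 1.0]] 452.1071209630053
cup [([0.5914, -0.1388, -0.0039], 0.8), ([0.5601, -0.2629, 0.007], 0.6), ([0.5817, -0.3928, 0.0003], 0.57)]
cup_rim [([0.5611, -0.2595, 0.1119], 0.83), ([0.5955, -0.1415, 0.1001], 0.8), ([0.5814, -0.3956, 0.1045], 0.61)]
stand [([0.5575, -0.2615, 0.0012], 0.57)]
pad [([0.5615, -0.2614, 0.112], 0.74), ([0.4744, -0.024, -0.0017], 0.64)]
barrel [([0.5646, 0.2988, -0.0023], 0.6)]
barrel_mouth [([0.5668, 0.2958, 0.0804], 0.95)]
cutter [([0.7857, 0.1088, 0.0004], 0.75)]
glue [([0.7602, -0.1172, 0.0008], 0.82)]
mallet [([0.2701, -0.316, -0.0015], 0.7)]
top [[-0.027, -0.994, 0.106, 0.393], [-1.0, 0.025, -0.017, -0.039], [0.014, -0.107, -0.994, 1.176], [0.0, 0.0, 0.0, 1.0]] 427.9719615395314
cup [([0.5911, -0.1397, 0.0013], 0.91), ([0.5845, -0.3942, 0.0011], 0.89), ([0.5623, -0.2602, 0.0099], 0.71), ([0.7915, 0.1091, -0.0048], 0.54)]
cup_rim [([0.5602, -0.2615, 0.1162], 0.7), ([0.5883, -0.1388, 0.0989], 0.69), ([0.5825, -0.3838, 0.098], 0.58)]
stand [([0.5553, -0.2592, 0.0013], 0.59)]
pad [([0.4749, -0.0273, -0.0018], 0.62)]
barrel [([0.569, 0.2934, -0.0029], 0.56)]
barrel_mouth [([0.569, 0.2977, 0.0796], 0.74)]
cutter [([0.7922, 0.1072, -0.0046], 0.61)]
glue [([0.7647, -0.1197, -0.0002], 0.55)]
mallet [([0.2727, -0.3152, 0.0003], 0.86)]
[0.21769866 0.58586627 0.40474448] [1.76947072e-01 9.84220367e-01 4.88186770e-05 8.90234347e-06] [[-0.937, 0.348, 0.0], [0.348, 0.937, 0.0], [-0.0, 0.0, -1.0]] 0.1734 1.0
```

View pics/scene0.png

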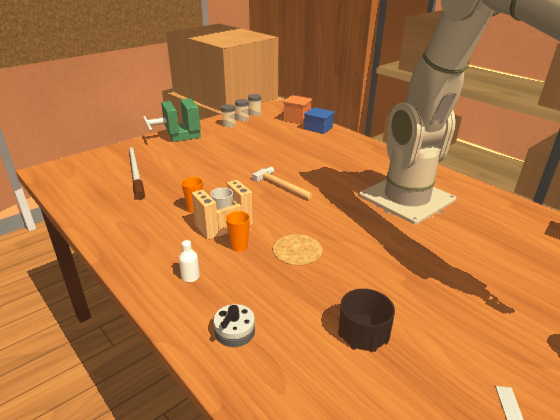

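View pics/top0.png

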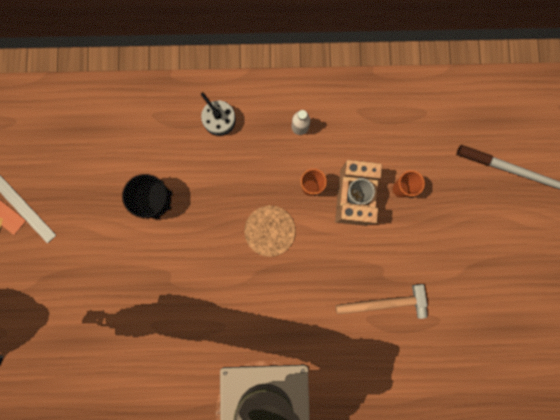

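Scene view: the steel cup stands in the stand at about (222,200), with orange look-alikes at (193,192) and (238,230). The pad is at (298,249) and the barrel at (366,320). The top view agrees: cup (361,191), pad (270,231), barrel (147,196). The stand's shoulders run along the image vertical, which is roughly world x, so the fingers should close along about world y.

```bash
python3 - <<'E'
from h import *
print([a for a in dir(manip) if a[0]!='_'])
p=snap('top')
def ray(u,v,z):
    d=p['cam_to_world'][:3,:3]@np.r_[(u-p['cx'])/p['fx'],(v-p['cy'])/p['fy'],1]; o=p['cam_to_world'][:3,3]
    return (o+d*(z-o[2])/d[2])[:2]
for s in manip.silhouettes(p,'stand')[:2]:
    m=s['pixels'].astype(np.uint8); v,u=np.nonzero(m); print(s['conf'],m.sum(),u.mean(),v.mean())
    pts=np.array([ray(a,b,.116) for a,b in zip(u,v)]).astype(np.float32)*1000
    print(cv2.minAreaRect(pts))
for l in ['cup','cup_rim','stand']: print(l,find(p,l))
c=p['color'][140:250,290:440]; cv2.imwrite('pics/crop1.png',cv2.resize(c[:,:,::-1],None,fx=5,fy=5,interpolation=cv2.INTER_CUBIC))
E
```

```text
['MotionError', 'camera', 'get_obs', 'hand_in', 'look_for', 'silhouettes', 'tip_extent', 'tip_of']
0.74 1866 356.58306538049305 193.17041800643088
((556.2827758789062, -251.92758178710938), (102.66915893554688, 164.4228515625), 81.2881088256836)
cup [([0.5902, -0.1384, -0.0015], 0.93), ([0.564, -0.2602, 0.0137], 0.66), ([0.5842, -0.3944, 0.0024], 0.62)]
cup_rim [([0.5924, -0.1416, 0.0994], 0.84), ([0.5826, -0.386, 0.0997], 0.69), ([0.5624, -0.2596, 0.1133], 0.57), ([0.475, -0.0265, 0.0008], 0.47)]
stand [([0.5599, -0.2594, 0.0001], 0.62)]
```

View pics/crop1.png

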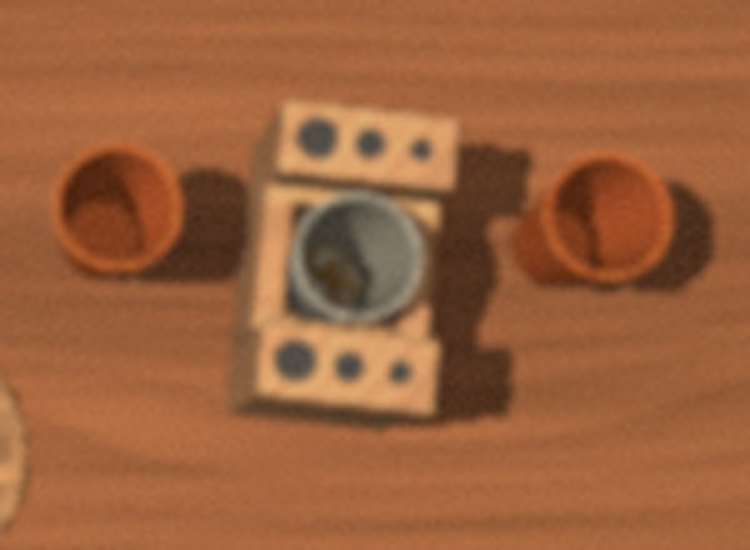

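The crop shows the steel cup's rim centred at crop (360,257). The shoulder middle holes are at (370,143) and (348,366), which puts the stand's yaw at about -7°.

```bash
cat >> h.py <<'E'
def ray(p,u,v,z):
    d=p['cam_to_world'][:3,:3]@np.r_[(u-p['cx'])/p['fx'],(v-p['cy'])/p['fy'],1]; o=p['cam_to_world'][:3,3]
    return (o+d*(z-o[2])/d[2])[:2]
def rel(P,Rt,o=None):
    "move_arm row for target TCP position P, matrix Rt, from measured pose"
    o=o or manip.get_obs(); R0=R.from_quat(o['ee_rot'])
    return np.r_[(R0.inv()*R.from_matrix(Rt)).as_rotvec(),R0.inv().apply(np.array(P)-o['position'])].round(4)
def frame(z,y):
    z=np.array(z,float);z/=np.linalg.norm(z);y=np.array(y,float);y-=z*(y@z);y/=np.linalg.norm(y);return np.c_[np.cross(y,z),y,z]
E
python3 - <<'E'
from h import *
p=snap('top')
a,b=ray(p,364,168.6,.116),ray(p,359.6,213.2,.116); print((a+b)/2,np.degrees(np.arctan2(*(a-b)[::-1])),np.linalg.norm(a-b)); print('rim',ray(p,362,191.4,.112))
print(rel([.561,-.261,.33],frame([0,0,-1],[.130,.991,0])),manip.get_obs()['grip_width'])
E
```

```text
[ 0.56063451 -0.26109769] -8.276056801120536 0.11416400290683412
rim [ 0.55965454 -0.26233404]
[ 1.000e-04 -0.000e+00 -2.254e-01 -6.168e-01 -6.742e-01  7.470e-02] 0.9997943471073943
```

Call:
move_arm(plan=[0,0,-0.05,-0.05,-0.05,0.02,0.0854,0,0,-0.1,-0.1,-0.11,0.04,0.0854,0,0,-0.15,-0.15,-0.165,0.05,0.0854,0,0,-0.2,-0.2,-0.22,0.06,0.0854,0,0,-0.225,-0.25,-0.275,0.06,0.0854,0,0,-0.225,-0.3,-0.33,0.06,0.0854,0,0,-0.225,-0.35,-0.385,0.06,0.0854,0,0,-0.225,-0.4,-0.44,0.06,0.0854,0,0,-0.225,-0.45,-0.495,0.06,0.0854,0,0,-0.225,-0.5,-0.55,0.06,0.0854,0,0,-0.225,-0.55,-0.605,0.06,0.0854,0,0,-0.225,-0.59,-0.65,0.065,0.0854])

```text
clock: 2.8
position: [0.4953, -0.1063, 0.3438]
ee_rot: [0.065, 0.998, 0.0, 0.001]
ft_force: [1.0, 1.0, 0.1]
grip_width: 1.002
grasp_force: 0.0
```

```bash
python3 - <<'E'
from h import *
o=manip.get_obs(); print(o['clock'],o['position'],o['joint_pos'].round(3) if hasattr(o['joint_pos'],'round') else o['joint_pos'])
print(rel([.560,-.2615,.258],frame([0,0,-1],[.135,.991,0])))
E
```

```text
2.8 [ 0.49529127 -0.10629348  0.34379087] [-0.451  0.116  0.617  1.879 -0.074  1.167  1.633]
[ 0.0006  0.0015  0.0052 -0.0842 -0.1455  0.0858]
```

Call:
move_arm(plan=[0,0,0,-0.02,-0.04,0,0.0854,0,0,0,-0.045,-0.08,0.01,0.0854,0,0,0,-0.065,-0.115,0.015,0.0854,0,0,0.005,-0.075,-0.135,0.015,0.0854,0,0,0.005,-0.075,-0.135,0.015,0.0854,0,0,0.005,-0.075,-0.135,0.015,0.0854])

```text
clock: 3.55
position: [0.5516, -0.2473, 0.3282]
ee_rot: [0.068, 0.998, 0.0, -0.0]
ft_force: [0.0, -0.1, -0.4]
grip_width: 1.0
grasp_force: 0.0
```

```bash
python3 - <<'E'
from h import *
p=snap('scene','s1.png')
o=manip.get_obs(); print(o['clock'],o['position'],o['joint_pos'])
print(rel([.560,-.2615,.258],frame([0,0,-1],[.135,.991,0])))
print(find(p,'cup_rim'))
E
```

```text
3.6 [ 0.55160227 -0.246994    0.32827784] [-0.19261597  0.3935504   0.68167506  1.647559   -0.26366934  1.19459621
  1.98564315]
[ 0.0008 -0.      0.0008 -0.0103 -0.0133  0.0703]
[([0.5951, -0.1407, 0.101], 0.83), ([0.584, -0.3943, 0.1047], 0.74), ([0.5589, -0.2587, 0.1111], 0.63)]
```

Call:
move_arm(plan=[0,0,0,-0.01,-0.013,0.01,0.0854,0,0,0,-0.01,-0.013,0.03,0.0854,0,0,0,-0.01,-0.013,0.045,0.0854,0,0,0,-0.01,-0.013,0.055,0.0854,0,0,0,-0.01,-0.013,0.063,0.0854,0,0,0,-0.01,-0.013,0.067,0.0854,0,0,0,-0.01,-0.013,0.067,0.0854,0,0,0,-0.01,-0.013,0.067,0.0854])

```text
clock: 4.65
position: [0.5598, -0.2624, 0.2616]
ee_rot: [0.068, 0.998, -0.0, 0.0]
ft_force: [0.3, -0.2, -0.9]
grip_width: 0.995
grasp_force: 0.0
```

```bash
python3 - <<'E'
from h import *
p=snap('scene'); q=snap('top')
cv2.imwrite('pics/s2.png',np.hstack([cv2.resize(p['color'][130:270,150:300],None,fx=2.6,fy=3,interpolation=2),cv2.resize(q['color'][120:260,280:430],None,fx=2.6,fy=3,interpolation=2)])[:,:,::-1])
E
```

```text
(no output)
```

View pics/s2.png

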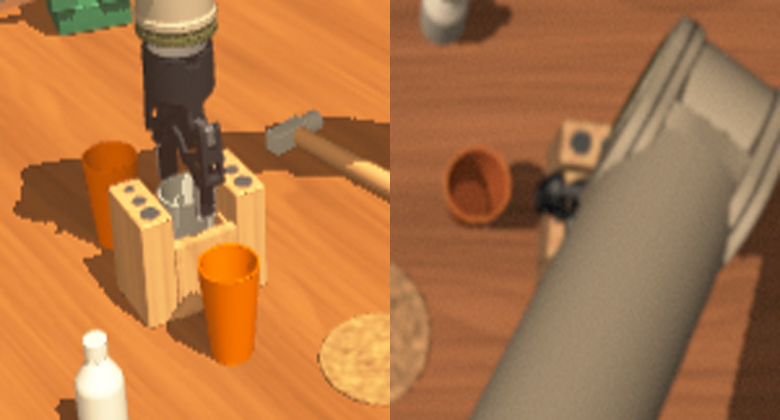

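The fingers straddle the steel cup. The near fingertip is at crop (208,222), which is about image (230,204).

```bash
python3 - <<'E'
from h import *
p=snap('scene'); o=manip.get_obs(); M=R.from_quat(o['ee_rot']).as_matrix()
for d in(.160,.173):
  for y in(.0425,.057,-.0425,-.057): print(d,y,np.round(proj(p,o['position']+M@[0,y,d]),1))
c=p['color'][160:230,190:260]; cv2.imwrite('pics/c3.png',cv2.resize(c[:,:,::-1],None,fx=8,fy=8,interpolation=2))
E
```

```text
0.16 0.0425 [227.8 201.2]
0.16 0.057 [230.1 203.5]
0.16 -0.0425 [214.5 188.7]
0.16 -0.057 [212.4 186.7]
0.173 0.0425 [228.  205.1]
0.173 0.057 [230.4 207.4]
0.173 -0.0425 [214.8 192.5]
0.173 -0.057 [212.7 190.5]
```

View pics/c3.png

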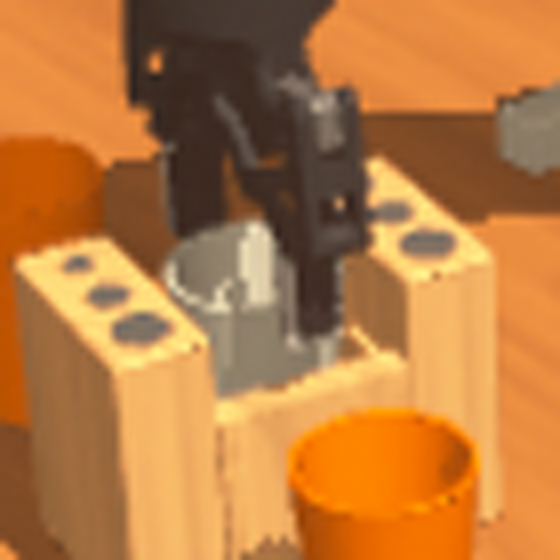

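The near fingertip's bottom is at about (230,202). That matches tips 160 mm ahead of the TCP when open, so they are at z≈0.101 and I can go 10 mm lower.

Call:
move_arm(plan=[0,0,0,0,0.001,0.005,0.0854,0,0,0,0,0.001,0.01,0.0854,0,0,0,0,0.001,0.01,0.0854,0,0,0,0,0.001,0.01,0.06,0,0,0,0,0.001,0.01,0.05,0,0,0,0,0.001,0.01,0.05,0,0,0,0,0.001,0.01,0.05,0,0,0,0,0.001,0.01,0.05], squeeze=50)

```text
clock: 5.8
position: [0.5604, -0.2608, 0.252]
ee_rot: [0.067, 0.998, 0.0, 0.001]
ft_force: [-0.4, 3.4, 6.5]
grip_width: 0.742
grasp_force: 54.1
```

Call:
move_arm(plan=[0,0,0,0,0,-0.006,0.05,0,0,0,0,0,-0.02,0.05,0,0,0,0,0,-0.04,0.05,0,0,0,0,0,-0.06,0.05,0,0,0,0,0,-0.08,0.05,0,0,0,0,0,-0.1,0.05,0,0,0,0,0,-0.12,0.05,0,0,0,0,0,-0.135,0.05,0,0,0,0,0,-0.14,0.05,0,0,0,0,0,-0.14,0.05])

```text
clock: 7.05
position: [0.5598, -0.2613, 0.3911]
ee_rot: [0.068, 0.998, 0.0, -0.0]
ft_force: [0.9, 0.5, -3.4]
grip_width: 0.739
grasp_force: 55.8
```

```bash
python3 - <<'E'
from h import *
p=snap('scene','s4.png'); print(find(p,'cup_rim'),find(p,'cup'))
o=manip.get_obs();print(o['joint_pos'])
print(rel([.4747,-.026,.39],frame([0,0,-1],[.135,.991,0])),[find(snap(n),'pad') for n in('scene','top')])
E
```

```text
[([0.5799, -0.3913, 0.1035], 0.86), ([0.5929, -0.14, 0.1021], 0.72), ([0.5584, -0.2627, 0.2522], 0.64)] [([0.5587, -0.2633, 0.149], 0.96), ([0.5815, -0.394, -0.0049], 0.71)]
[-0.17829423  0.37653667  0.70241026  1.53430441 -0.24735894  1.32293516
  1.98581805]
[ 0.0003 -0.0013 -0.0003  0.1161  0.2215  0.0006] [[([0.4766, -0.02, -0.0028], 0.87)], [([0.4757, -0.0291, -0.0017], 0.93)]]
```

View pics/s4.png

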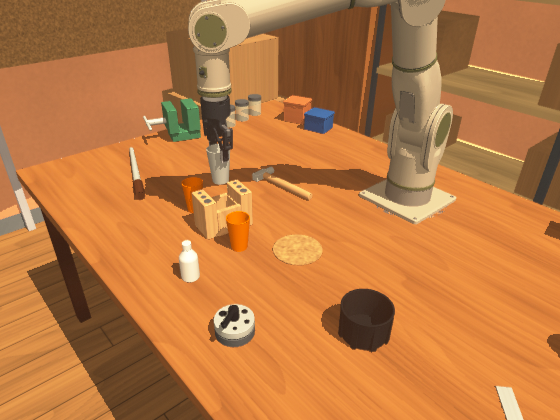

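The cup is held upright at about (218,165), clear of the stand, with the slugs in it (3.4 N). Next I move it over the pad.

Call:
move_arm(plan=[0,0,0,0.006,0.01,0,0.05,0,0,0,0.016,0.031,0,0.05,0,0,0,0.029,0.055,0,0.05,0,0,0,0.042,0.081,0,0.05,0,0,0,0.055,0.107,0,0.05,0,0,0,0.069,0.133,0.01,0.05,0,0,0,0.082,0.159,0.02,0.05,0,0,0,0.096,0.185,0.035,0.05,0,0,0,0.108,0.206,0.05,0.05,0,0,0,0.114,0.218,0.065,0.05,0,0,0,0.116,0.221,0.08,0.05,0,0,0,0.116,0.221,0.09,0.05])

```text
clock: 8.9
position: [0.4748, -0.0271, 0.3003]
ee_rot: [0.068, 0.998, -0.0, -0.0]
ft_force: [0.6, -0.3, -3.4]
grip_width: 0.74
grasp_force: 56.1
```

```bash
python3 - <<'E'
from h import *
p=snap('scene'); print(find(p,'cup_rim'),find(p,'cup'))
o=manip.get_obs();print(o['joint_pos'],o['position'],o['ee_rot'])
print(rel([.475,-.026,.245],frame([0,0,-1],[.135,.991,0])))
E
```

```text
[([0.5922, -0.1378, 0.102], 0.78), ([0.4732, -0.0287, 0.1613], 0.74), ([0.5801, -0.3912, 0.1036], 0.66)] [([0.59, -0.1389, -0.0041], 0.97), ([0.4766, -0.0262, 0.0592], 0.91), ([0.5816, -0.3903, -0.0014], 0.89)]
[-0.57464185  0.08861579  0.56608214  1.99799523 -0.05340178  1.07008685
  1.44899779] [ 0.47492714 -0.02740511  0.30089489] [ 6.85210504e-02  9.97649551e-01 -3.48902880e-04 -3.41780487e-04]
[-0.0007 -0.0006 -0.0018  0.0001  0.0014  0.0559]
```

Call:
move_arm(plan=[0,0,0,0,0.001,0.012,0.05,0,0,0,0,0.001,0.025,0.05,0,0,0,0,0.001,0.037,0.05,0,0,0,0,0.001,0.045,0.05,0,0,0,0,0.001,0.05,0.05,0,0,0,0,0.001,0.053,0.05,0,0,0,0,0.001,0.055,0.05,0,0,0,0,0.001,0.0555,0.05])

```text
clock: 10.05
position: [0.475, -0.0256, 0.2458]
ee_rot: [0.068, 0.998, 0.0, 0.0]
ft_force: [-0.2, -0.8, -4.3]
grip_width: 0.744
grasp_force: 56.1
```

Call:
move_arm(plan=[0,0,0,0,0,0.001,0.05,0,0,0,0,0,0.001,0.05,0,0,0,0,0,0.0015,0.05])

```text
clock: 10.42
position: [0.475, -0.0256, 0.2443]
ee_rot: [0.068, 0.998, 0.0, 0.0]
ft_force: [-0.7, -1.5, -4.4]
grip_width: 0.746
grasp_force: 56.1
```

Call:
move_arm(plan=[0,0,0,0,0,0.001,0.05,0,0,0,0,0,0.001,0.05,0,0,0,0,0,0.0015,0.05,0,0,0,0,0,0.002,0.05])

```text
clock: 10.92
position: [0.476, -0.0256, 0.2438]
ee_rot: [0.068, 0.998, 0.0, 0.001]
ft_force: [-2.6, 0.6, 18.1]
grip_width: 0.741
grasp_force: 57.6
```

Call:
move_arm(plan=[0,0,0,0,0,-0.001,0.05,0,0,0,0,0,-0.001,0.05,0,0,0,0,0,-0.001,0.07,0,0,0,0,0,-0.001,0.0854,0,0,0,0,0,-0.001,0.0854,0,0,0,0,0,-0.001,0.0854])

```text
clock: 11.68
position: [0.4749, -0.0256, 0.2432]
ee_rot: [0.068, 0.998, 0.0, -0.0]
ft_force: [0.8, 0.8, 0.6]
grip_width: 1.0
grasp_force: 0.0
```

```bash
python3 - <<'E'
from h import *
p=snap('scene'); print(find(p,'cup_rim'),find(p,'cup'))
cv2.imwrite('pics/s5.png',cv2.resize(p['color'][130:290,200:400],None,fx=3.5,fy=3.5,interpolation=2)[:,:,::-1])
o=manip.get_obs();print(o['joint_pos'],o['position'],o['ee_rot'],o['clock'])
E
```

```text
[([0.4789, -0.0247, 0.1038], 0.91), ([0.5948, -0.1404, 0.102], 0.82), ([0.5796, -0.393, 0.1012], 0.56)] [([0.5893, -0.1381, -0.0012], 0.95), ([0.5844, -0.3929, -0.0047], 0.83), ([0.5665, 0.2939, -0.0002], 0.59), ([0.4766, -0.0255, 0.0001], 0.57)]
[-0.55592213  0.18038939  0.55881441  2.05102953 -0.11804992  0.94054981
  1.50035594] [ 0.47494412 -0.02563025  0.24321884] [ 6.78456746e-02  9.97695827e-01  1.13198367e-05 -3.72697284e-05] 11.825
```

View pics/s5.png

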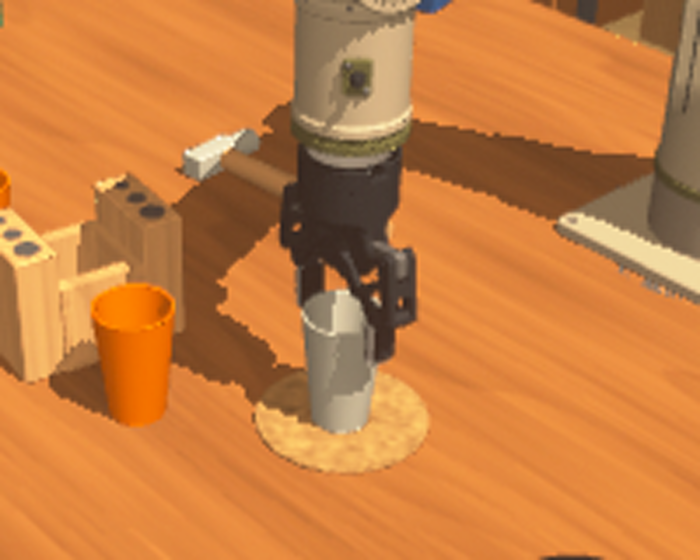

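The cup stands upright on the pad (crop (340,370)), released with the slugs still inside. I'll retreat straight up, then tilt a little so I can also fit the arm's kinematics.

Call:
move_arm(plan=[0,0,0,0,0,-0.02,0.0854,0,0,0,0,0,-0.05,0.0854,0,0,0,0,0,-0.09,0.0854,0,0,0,0,0,-0.13,0.0854,0,-0.15,0,0,0,-0.16,0.0854,0,-0.3,0,0.02,0,-0.17,0.0854,0,-0.45,0,0.05,0,-0.17,0.0854,0,-0.6,0,0.08,0,-0.17,0.0854,0,-0.6,0,0.08,0,-0.17,0.0854])

```text
clock: 12.95
position: [0.3938, -0.0149, 0.4129]
ee_rot: [0.064, 0.953, -0.019, 0.296]
ft_force: [0.5, 0.3, -0.1]
grip_width: 0.999
grasp_force: 0.0
```

```bash
cat > kin.py <<'E'
from h import *
from scipy.optimize import least_squares
D=[([-1.238,.332,-.065,1.46,.022,1.35,-.088],[.21769866,.58586627,.40474448],[.176947072,.984220367,0,0]),
([-0.19261597,0.3935504,0.68167506,1.647559,-0.26366934,1.19459621,1.98564315],[0.55160227,-0.246994,0.32827784],[.068,.998,0,0]),
([-0.17829423,0.37653667,0.70241026,1.53430441,-0.24735894,1.32293516,1.98581805],[.5598,-.2613,.3911],[.068,.998,0,0]),
([-0.57464185,0.08861579,0.56608214,1.99799523,-0.05340178,1.07008685,1.44899779],[.47492714,-.02740511,.30089489],[.06852105,.997649551,-.0003489,-.00034178]),
([-0.55592213,0.18038939,0.55881441,2.05102953,-0.11804992,0.94054981,1.50035594],[.47494412,-.02563025,.24321884],[.0678456746,.997695827,0,0])]
Z=lambda a:R.from_euler('z',a); Y=lambda a:R.from_euler('y',a)
def fk(q,L):
    r=R.identity(); p=np.zeros(3)
    for i in range(7):
        p=p+r.apply(L[3*i:3*i+3]); r=r*(Z(-q[i]) if i%2==0 else Y(q[i]))
    return p+r.apply(L[21:24]),r*Z(L[24])
LO=np.array([-2.6,-.5,-1.47,.16,-1.27,.06,-2.6]);HI=np.array([2.6,2.12,1.34,2.42,4.41,2.06,2.6])
E
python3 - <<'E'
from kin import *
import json
o=manip.get_obs(); print(o['clock'],o['joint_pos'],o['position'],o['ee_rot'])
D.append((o['joint_pos'],o['position'],o['ee_rot'])); json.dump([[list(map(float,a)) for a in d] for d in D],open('D.json','w'))
def res(L,reg=1e-3):
    e=[]
    for q,p,t in D:
        a,r=fk(q,L); e+=[*(a-p),*(.3*(r.inv()*R.from_quat(t)).as_rotvec())]
    return np.r_[e,reg*L[:24]]
best=None
for a in np.arange(0,6.2,.7):
    L=np.zeros(25);L[2]=.3;L[8]=.4;L[14]=.4;L[23]=.1;L[24]=a
    s=least_squares(res,L)
    if best is None or s.cost<best.cost: best=s
L=best.x; np.save('L.npy',L); e=res(L)[:len(D)*6].reshape(-1,6); print(best.cost,L.round(3)); print((e*1000).round(1))
E
```

```text
12.95 [-0.54439302 -0.47687784  0.29497392  2.23920381  0.46961602  0.83595423
  0.96904665] [ 0.39375661 -0.01488293  0.41292871] [ 0.06444852  0.95287686 -0.0194887   0.29579092]
3.950845564134185e-07 [ 0.006  0.015  0.136 -0.022 -0.017  0.136 -0.002 -0.017  0.229  0.003
 -0.013  0.229  0.007 -0.013  0.247 -0.002  0.007  0.247 -0.003  0.007
  0.093  0.004 -0.     0.093  1.571]
[[-0.   0.  -0.   0.1  0.1  0.2]
 [-0.1 -0.   0.2  0.3 -0.   0.3]
 [ 0.1  0.  -0.1  0.1 -0.4 -0. ]
 [-0.  -0.   0.1 -0.   0.  -0.2]
 [ 0.   0.  -0.1  0.  -0.  -0.2]
 [-0.  -0.  -0.   0.  -0.  -0.2]]
```

```bash
cat >> kin.py <<'E'
L=np.load('L.npy')
def tool(psi,e,s=1,roll=0):
    z=np.array([np.cos(e)*np.cos(psi),np.cos(e)*np.sin(psi),-np.sin(e)])
    return R.from_matrix(frame(z,s*np.array([-np.sin(psi),np.cos(psi),0])))*Z(roll)
def ik(P,Rt,q0,m=.08,w=.003):
    def f(q):
        a,r=fk(q,L); return np.r_[a-P,.3*(r.inv()*Rt).as_rotvec(),w*(q-q0)]
    q0=np.clip(q0,LO+m+.001,HI-m-.001); s=least_squares(f,q0,bounds=(LO+m,HI-m)); e=f(s.x)[:6]
    return s.x,np.abs(e).max()
C=np.array([.476,-.0255,.054])
E
python3 - <<'E'
from kin import *
q=np.array(manip.get_obs()['joint_pos']); rng=np.random.default_rng(0)
B=np.array([.5675,.296,.19])
for pd in(-90,-70,-50,50,70,90):
  for s in(1,-1):
    T=tool(np.radians(pd),np.radians(17),s); P=C-.15*T.as_matrix()[:,2]
    sols=[]
    for k in range(8):
        x,e=ik(P,T,q if k==0 else rng.uniform(LO,HI))
        if e<3e-3: sols.append(x)
    if not sols: print(pd,s,'none'); continue
    x=min(sols,key=lambda x:np.abs(x-q).max())
    out=[]
    for rd in(-125,125):
      for p2 in (-100,-70,-40,0,40,70,100):
        if abs(p2-pd)>90: continue
        T2=tool(np.radians(p2),0,s,np.radians(rd)); y,e=ik(B-.15*T2.as_matrix()[:,2],T2,x)
        if e<5e-3: out.append((rd,p2,round(float(np.abs(y-x).max()),2)))
    print(pd,s,len(sols),x.round(2),out)
E
```

```text
-90 1 5 [-1.18  0.94  0.65  1.87  0.5   1.32 -0.88] [(-125, -70, 2.36), (-125, -40, 2.16), (-125, 0, 1.56), (125, -70, 1.64)]
-90 -1 5 [-0.77  0.8   0.16  1.83  0.8   1.53  2.04] [(125, -70, 1.75), (125, -40, 2.01), (125, 0, 2.29)]
-70 1 6 [-1.22  0.79  0.51  2.1   0.84  1.17 -1.08] [(-125, -70, 2.53), (-125, -40, 2.34), (-125, 0, 1.76), (125, -70, 1.44)]
-70 -1 6 [-0.9   0.71  0.16  2.08  1.02  1.35  1.95] [(125, -70, 1.66), (125, -40, 1.92), (125, 0, 2.23)]
-50 1 6 [ 0.25  1.   -1.    2.26  1.92  1.98 -1.18] [(-125, -70, 2.6), (-125, -40, 2.43), (-125, 0, 2.3), (125, -70, 2.18), (125, 0, 1.34)]
-50 -1 4 [-1.01  0.63  0.17  2.33  1.32  1.21  1.78] [(125, -70, 1.52), (125, -40, 1.75), (125, 0, 2.08)]
50 1 2 [ 1.31  0.77 -0.6   2.21 -1.19  0.95 -1.96] [(-125, 70, 1.51), (-125, 100, 1.53)]
50 -1 7 [ 1.29  0.77 -0.6   2.19 -1.19  0.95  1.17] [(-125, -40, 3.05), (-125, 100, 1.35), (125, 70, 2.27), (125, 100, 2.53)]
70 1 1 [ 1.13  0.83 -0.51  1.95 -0.87  1.18 -2.15] [(-125, 70, 1.7), (-125, 100, 1.64)]
70 -1 6 [ 0.63  0.75  0.01  1.97 -1.19  1.42  1.17] [(-125, 100, 1.35), (125, 70, 2.28), (125, 100, 2.5)]
90 1 1 [ 1.29  1.14 -0.89  1.68 -0.27  1.33 -2.52] [(-125, 70, 2.06), (-125, 100, 1.77)]
90 -1 6 [ 0.52  0.86  0.05  1.73 -0.97  1.62  1.12] [(-125, 100, 1.4), (125, 70, 2.23), (125, 100, 2.45)]
```

```bash
cat >> kin.py <<'E'
from scipy.spatial.transform import Slerp
def sim(q,P,Rt,n=40):
    "min-norm differential IK along straight line/geodesic; returns path"
    q=np.array(q,float); p0,r0=fk(q,L); sl=Slerp([0,1],R.concatenate([r0,r0*R.from_rotvec((r0.inv()*Rt).as_rotvec())])); path=[q]
    for t in np.linspace(0,1,n+1)[1:]:
        for _ in range(2):
            p,r=fk(q,L); e=np.r_[p0+t*(P-p0)-p,(sl(t)*r.inv()).as_rotvec()]
            J=np.array([np.r_[(fk(q+d,L)[0]-p)/1e-5,(fk(q+d,L)[1]*r.inv()).as_rotvec()/1e-5] for d in np.eye(7)*1e-5]).T
            q=np.clip(q+J.T@np.linalg.solve(J@J.T+1e-5*np.eye(6),e),LO,HI)
        path.append(q)
    p,r=fk(q,L); return np.array(path),np.linalg.norm(p-P),(r.inv()*Rt).magnitude()
E
python3 - <<'E'
from kin import *
a,e,f=sim(D[0][0],np.array(D[1][1]),R.from_quat(D[1][2])); print('check',a[-1].round(2),np.round(D[1][0],2))
q=np.array(manip.get_obs()['joint_pos'])
rd=np.radians
for pd in(-60,-75):
 for s in(1,-1):
  T=tool(rd(pd),rd(17),s); z=T.as_matrix()[:,2]
  wps=[(C-.27*z+[0,0,.2],T),(C-.27*z,T),(C-.15*z,T),(C-.15*z+[0,0,.18],T)]
  for p2 in(-70,-40):
   for roll in (-130,130):
    B=np.array([.5675,.296,.21]); U=tool(rd(p2),0,s); V=tool(rd(p2),0,s,rd(roll/2));W=tool(rd(p2),0,s,rd(roll))
    w2=wps+[(B+[0,0,.03]-.15*U.as_matrix()[:,2],U),(B-.15*U.as_matrix()[:,2],V),(B-.15*U.as_matrix()[:,2],W)]
    x=q; print(pd,s,p2,roll)
    for i,(P,t) in enumerate(w2):
        pa,e,f=sim(x,P,t,25); x=pa[-1]; mar=np.minimum(pa-LO,HI-pa).min(0)
        if i<4 and (p2,roll)!=(-70,-130): continue
        print('  ',i,x.round(2),'err',round(e,4),round(f,3),'margin',mar.min().round(2),mar.argmin())
E
```

```text
check [-0.27  0.41  0.79  1.66 -0.31  1.2   2.02] [-0.19  0.39  0.68  1.65 -0.26  1.19  1.99]
-60 1 -70 -130
   0 [-0.46  0.23 -0.59  2.07  1.1   1.82 -0.86] err 0.0 0.0 margin 0.02 1
   1 [-0.54  0.68 -0.52  2.09  1.19  1.73 -1.29] err 0.0 0.0 margin 0.24 5
   2 [-0.4   0.7  -0.38  2.15  1.39  1.57 -1.29] err 0.0 0.0 margin 0.27 3
   3 [-0.34  0.26 -0.45  2.18  1.26  1.59 -0.89] err 0.0 0.0 margin 0.23 3
   4 [-0.92  0.95 -0.13  1.22  1.24  2.06 -0.73] err 0.0152 0.082 margin 0.0 5
   5 [-0.99  0.99 -0.01  1.23  1.15  2.06  0.37] err 0.0033 0.018 margin 0.0 5
   6 [-1.    0.98  0.    1.25  1.13  2.06  1.5 ] err 0.0019 0.01 margin 0.0 5
-60 1 -70 130
   4 [-0.92  0.95 -0.13  1.22  1.24  2.06 -0.73] err 0.0152 0.082 margin 0.0 5
   5 [-1.01  0.98  0.02  1.24  1.13  2.06 -1.89] err 0.0014 0.007 margin 0.0 5
   6 [-1.3   1.02  0.47  1.29  0.84  1.88 -2.6 ] err 0.0012 0.331 margin 0.0 5
-60 1 -40 -130
   4 [-0.75  0.74 -0.44  1.7   1.61  1.93 -0.85] err 0.0 0.0 margin 0.13 5
   5 [-0.79  0.79 -0.39  1.7   1.58  1.91  0.23] err 0.0 0.0 margin 0.13 5
   6 [-0.82  0.77 -0.36  1.72  1.56  1.
[... 3414 characters left out ...]
0.93  0.13  1.27  1.07  2.03  2.43] err 0.0 0.0 margin 0.03 5
   5 [-1.15  0.99  0.23  1.26  0.99  1.97  1.28] err 0.0 0.0 margin 0.03 5
   6 [-1.22  1.01  0.36  1.27  0.91  1.92  0.18] err 0.0 0.0 margin 0.09 5
-75 -1 -40 -130
   4 [-1.14  0.68  0.03  1.75  1.37  1.72  2.27] err 0.0 0.0 margin 0.33 6
   5 [-1.06  0.73 -0.07  1.74  1.41  1.76  2.6 ] err 0.0028 0.766 margin 0.0 6
   6 [-1.04  0.72 -0.1   1.73  1.43  1.77  2.6 ] err 0.0069 1.909 margin 0.0 6
-75 -1 -40 130
   4 [-1.14  0.68  0.03  1.75  1.37  1.72  2.27] err 0.0 0.0 margin 0.33 6
   5 [-1.15  0.74  0.04  1.74  1.36  1.7   1.09] err 0.0 0.0 margin 0.33 6
   6 [-1.17  0.74  0.06  1.73  1.35  1.69 -0.04] err 0.0 0.0 margin 0.36 5
```

```bash
cat >> kin.py <<'E'
C=np.array([.4755,-.0255,.054]); TG=tool(np.radians(-70),np.radians(17),-1); zg=TG.as_matrix()[:,2]
E
python3 - <<'E'
from kin import *
o=manip.get_obs(); P=C-.27*zg+[0,0,.2]
print(P,rel(P,TG.as_matrix())); pa,_,_=sim(o['joint_pos'],P,TG,16); 
print(np.abs(np.diff(pa,axis=0)).max(0)*8, [ (fk(q,L)[0]-.186*fk(q,L)[1].as_matrix()[:,2]).round(2).tolist() for q in pa[::4]])
E
```

```text
[0.38718962 0.21713078 0.33294036] [ 0.7479  1.1045 -2.1388  0.0765  0.2289  0.0448]
[0.2617747  0.42159229 0.17053329 0.18303076 0.41390451 0.67730523
 0.85868688] [[0.29, -0.0, 0.57], [0.33, 0.1, 0.56], [0.36, 0.21, 0.52], [0.36, 0.31, 0.46], [0.33, 0.38, 0.39]]
```

Call:
move_arm(plan=[0.053,0.079,-0.153,0.005,0.016,0.003,0.0854,0.107,0.158,-0.306,0.011,0.033,0.006,0.0854,0.16,0.237,-0.458,0.016,0.049,0.01,0.0854,0.214,0.316,-0.611,0.022,0.065,0.013,0.0854,0.267,0.394,-0.764,0.027,0.082,0.016,0.0854,0.321,0.473,-0.917,0.033,0.098,0.019,0.0854,0.374,0.552,-1.069,0.038,0.114,0.022,0.0854,0.427,0.631,-1.222,0.044,0.131,0.026,0.0854,0.481,0.71,-1.375,0.049,0.147,0.029,0.0854,0.534,0.789,-1.528,0.055,0.163,0.032,0.0854,0.588,0.868,-1.68,0.06,0.18,0.035,0.0854,0.641,0.947,-1.833,0.066,0.196,0.038,0.0854])

```text
clock: 14.45
position: [0.3902, 0.1851, 0.3441]
ee_rot: [-0.599, 0.604, -0.454, -0.264]
ft_force: [1.0, -0.3, -0.2]
grip_width: 0.999
grasp_force: 0.0
```

```bash
cat > st.py <<'E'
from kin import *
def st():
    o=manip.get_obs(); print(round(o['clock'],2),np.round(o['position'],4),np.round(o['joint_pos'],2)); return o
E
python3 - <<'E'
from st import *
st(); P=C-.27*zg+[0,0,.2]; print(rel(P,TG.as_matrix()))
E
```

```text
14.45 [0.3902 0.1851 0.3441] [-0.88  0.18  0.03  2.    0.84  1.72  2.07]
[ 0.11    0.1546 -0.2972 -0.0247  0.0013 -0.0234]
```

Call:
move_arm(plan=[0.055,0.077,-0.15,-0.012,0.001,-0.012,0.0854,0.11,0.155,-0.297,-0.025,0.001,-0.023,0.0854,0.11,0.155,-0.297,-0.025,0.001,-0.023,0.0854])

```text
clock: 14.82
position: [0.3871, 0.2171, 0.332]
ee_rot: [0.658, -0.463, 0.488, 0.34]
ft_force: [0.6, -1.2, 0.4]
grip_width: 1.003
grasp_force: 0.0
```

```bash
python3 - <<'E'
from st import *
o=st(); P=C-.27*zg; print(rel(P,TG.as_matrix())); pa,e,f=sim(o['joint_pos'],P,TG,10); print(e,f,pa[-1].round(2))
for n in('scene','top'):
  p=snap(n); print(find(p,'cup_rim')[:3],find(p,'cup'))
E
```

```text
14.82 [0.3871 0.2171 0.332 ] [-0.93  0.26 -0.01  2.    0.96  1.79  2.29]
[-0.0002  0.0014 -0.0041 -0.1903  0.0007  0.0585]
1.7639299756544145e-07 2.0808645287587455e-07 [-0.94  0.66 -0.02  1.98  0.91  1.59  1.97]
[([0.4751, -0.0207, 0.1065], 0.86), ([0.5958, -0.1396, 0.1001], 0.69), ([0.5836, -0.3924, 0.1036], 0.66)] [([0.5906, -0.1377, -0.0011], 0.95), ([0.5797, -0.3919, -0.0037], 0.63), ([0.4743, -0.0241, 0.1031], 0.6), ([0.4767, -0.0277, -0.0004], 0.57)]
[([0.5814, -0.3879, 0.0991], 0.96), ([0.5912, -0.1411, 0.1002], 0.87), ([0.4759, -0.0265, 0.1067], 0.84)] [([0.5823, -0.3924, 0.0001], 0.72), ([0.589, -0.1422, 0.0004], 0.64), ([0.4784, -0.025, 0.0073], 0.6)]
```

Cup confirmed at (0.4755, -0.0255). I'll descend to the pre-grasp, then advance.

Call:
move_arm(plan=[0,0,0,-0.03,0,0.01,0.0854,0,0,0,-0.07,0,0.022,0.0854,0,0,0,-0.11,0,0.034,0.0854,0,0,0,-0.15,0,0.046,0.0854,0,0.001,-0.004,-0.175,0,0.054,0.0854,0,0.001,-0.004,-0.19,0.001,0.0585,0.0854,0,0.001,-0.004,-0.19,0.001,0.0585,0.0854])

```text
clock: 16.0
position: [0.3875, 0.2158, 0.1343]
ee_rot: [0.658, -0.462, 0.488, 0.34]
ft_force: [0.3, -0.4, -0.1]
grip_width: 1.0
grasp_force: 0.0
```

```bash
python3 - <<'E'
from st import *
o=st(); P=C-.15*zg; print(rel(P,TG.as_matrix()))
p=snap('scene','s6.png')
E
```

```text
16.0 [0.3875 0.2158 0.1343] [-0.92  0.64 -0.01  2.02  0.93  1.56  1.96]
[-1.000e-04  6.000e-04 -3.000e-03 -1.600e-03 -2.000e-04  1.191e-01]
```

View pics/s6.png

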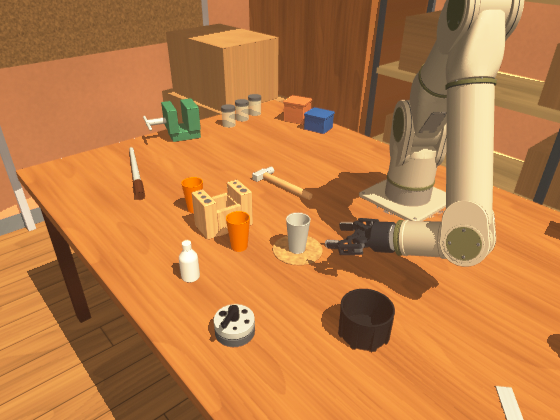

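The open gripper is at (350,240), level with the cup's middle at (298,233), and clear of the barrel. I'll advance and grip.

Call:
move_arm(plan=[0,0,-0.003,-0.001,0,0.025,0.0854,0,0,-0.003,-0.0015,0,0.05,0.0854,0,0,-0.003,-0.0015,0,0.075,0.0854,0,0,-0.003,-0.0015,0,0.095,0.0854,0,0,-0.003,-0.0015,0,0.11,0.0854,0,0,-0.003,-0.0015,0,0.119,0.0854,0,0,-0.003,-0.0015,0,0.119,0.0854,0,0,-0.003,-0.0015,0,0.119,0.0854])

```text
clock: 17.05
position: [0.4263, 0.1102, 0.0981]
ee_rot: [0.659, -0.461, 0.487, 0.34]
ft_force: [-0.2, 0.3, -0.0]
grip_width: 1.0
grasp_force: 0.0
```

```bash
python3 - <<'E'
from st import *
o=st(); P=C-.15*zg; print(rel(P,TG.as_matrix()))
p=snap('scene'); q=snap('top')
cv2.imwrite('pics/s7.png',np.hstack([cv2.resize(p['color'][190:280,255:385],None,fx=3,fy=4.4,interpolation=2),cv2.resize(q['color'][170:260,200:330],None,fx=3,fy=4.4,interpolation=2)])[:,:,::-1])
E
```

```text
17.05 [0.4263 0.1102 0.0981] [-0.79  0.68  0.08  2.11  1.1   1.37  1.92]
[-0.0017  0.0014 -0.0002 -0.      0.0002  0.0009]
```

View pics/s7.png

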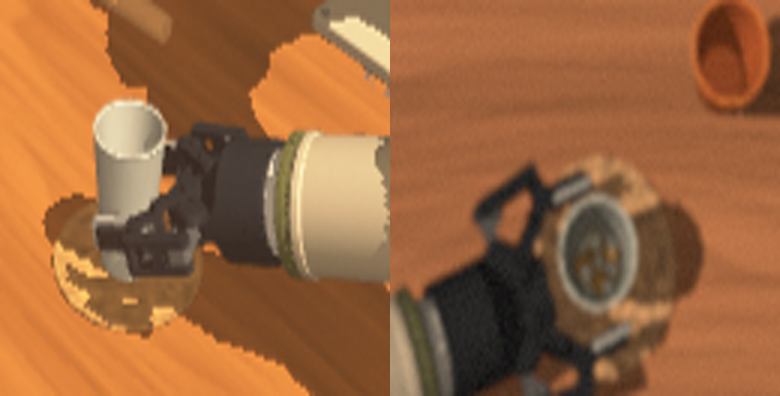

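The open fingers straddle the cup on both sides at mid-height, and the slugs are visible inside. Gripping now.

Call:
move_arm(plan=[0,0,0,0,0,0.001,0.0854,0,0,0,0,0,0.001,0.065,0,0,0,0,0,0.001,0.04,0,0,0,0,0,0.001,0.04,0,0,0,0,0,0.001,0.04,0,0,0,0,0,0.001,0.04], squeeze=60)

```text
clock: 17.9
position: [0.4268, 0.1088, 0.0981]
ee_rot: [0.659, -0.461, 0.488, 0.34]
ft_force: [0.5, 2.4, 4.9]
grip_width: 0.66
grasp_force: 62.1
```

```bash
python3 - <<'E'
from st import *
o=st(); print(rel(o['position']+[0,0,.15],TG.as_matrix())); pa,e,f=sim(o['joint_pos'],o['position']+[0,0,.2],TG,10);print(pa[-1].round(2),e)
p=snap('scene'); print(find(p,'cup_rim'),find(p,'cup'))
E
```

```text
17.9 [0.4268 0.1088 0.0981] [-0.79  0.68  0.08  2.11  1.1   1.37  1.92]
[-0.0014  0.0005 -0.0006  0.1434 -0.0002 -0.0439]
[-0.83  0.26  0.08  2.1   1.07  1.61  2.29] 2.0095781421765473e-07
[([0.579, -0.3936, 0.1039], 0.87), ([0.5943, -0.1388, 0.1032], 0.69), ([0.477, -0.0252, 0.103], 0.55), ([0.2692, -0.3186, -0.0006], 0.52)] [([0.4747, -0.0276, 0.0001], 0.95), ([0.5889, -0.1379, -0.0032], 0.7), ([0.5801, -0.3914, -0.0007], 0.55)]
```

Call:
move_arm(plan=[0,0,0,0.005,0,-0.0015,0.04,0,0,0,0.015,0,-0.0046,0.04,0,0,0,0.03,0,-0.009,0.04,0,0,0,0.05,0,-0.015,0.04,0,0,0,0.07,0,-0.021,0.04,0,0,0,0.09,0,-0.0275,0.04,0,0,0,0.11,0,-0.0335,0.04,0,0,0,0.13,0,-0.04,0.04,0,0,0,0.14,0,-0.043,0.04,0,0,0,0.143,0,-0.044,0.04])

```text
clock: 19.3
position: [0.4264, 0.1085, 0.2478]
ee_rot: [0.659, -0.461, 0.487, 0.34]
ft_force: [-0.5, 0.5, -3.9]
grip_width: 0.663
grasp_force: 63.6
```

```bash
python3 - <<'E'
from st import *
o=st(); rd=np.radians
p=snap('scene'); print(find(p,'cup_rim'),find(p,'cup'))
q=snap('top');print([find(p,'barrel_mouth'),find(q,'barrel_mouth')])
U=tool(rd(-40),0,-1); z=U.as_matrix()[:,2]
h=np.array([-.643,-.766,0]); G=np.array([.5675,.296,.20])-.035*h
P=G-.149*z; print('pre',G,P,rel(P,U.as_matrix()))
x=o['joint_pos']
pa,e,f=sim(x,P,U,20); print(pa[-1].round(2),e,f,np.abs(np.diff(pa,axis=0)).max(0).round(2)); 
for r in(65,130,160):
    G2=G-[0,0,.03]; W=tool(rd(-40),0,-1,rd(r)); pa,e,f=sim(pa[-1],G2-.149*z,W,20); print(r,pa[-1].round(2),e,f)
E
```

```text
19.3 [0.4264 0.1085 0.2478] [-0.8   0.33  0.1   2.14  1.09  1.53  2.2 ]
[([0.5934, -0.1389, 0.1008], 0.89), ([0.4727, -0.0272, 0.2522], 0.87), ([0.5828, -0.3931, 0.1012], 0.65)] [([0.5814, -0.3952, 0.0003], 0.82), ([0.5928, -0.1386, -0.002], 0.62), ([0.476, -0.0279, 0.1499], 0.59)]
[[([0.5649, 0.2959, 0.0795], 0.56)], [([0.5703, 0.297, 0.0761], 0.94)]]
pre [0.590005 0.32281  0.2     ] [0.47586438 0.41858535 0.2       ] [ 0.519   0.2907 -0.0772 -0.1251 -0.1527 -0.2485]
[-1.12  0.79  0.03  1.65  1.38  1.71  2.26] 6.6265189388569e-08 1.8266645043536588e-07 [0.02 0.02 0.01 0.03 0.02 0.01 0.01]
65 [-1.13  0.85  0.04  1.63  1.37  1.69  1.08] 5.111167060446492e-10 1.4991306629070345e-10
130 [-1.15  0.86  0.06  1.62  1.36  1.68 -0.04] 5.812049283559222e-10 9.030370196570353e-11
160 [-1.15  0.86  0.07  1.62  1.35  1.68 -0.56] 1.8747705559146993e-10 3.712526519293729e-11
```

Call:
move_arm(plan=[0.015,0.009,-0.002,-0.004,-0.005,-0.007,0.04,0.052,0.029,-0.008,-0.0125,-0.015,-0.025,0.04,0.104,0.058,-0.015,-0.025,-0.0305,-0.05,0.04,0.156,0.087,-0.023,-0.0375,-0.046,-0.0745,0.04,0.208,0.116,-0.031,-0.05,-0.061,-0.0995,0.04,0.26,0.145,-0.039,-0.0625,-0.0765,-0.124,0.04,0.311,0.174,-0.046,-0.075,-0.0915,-0.149,0.04,0.363,0.203,-0.054,-0.0875,-0.107,-0.174,0.04,0.415,0.233,-0.062,-0.1,-0.122,-0.199,0.04,0.467,0.262,-0.069,-0.1125,-0.137,-0.2235,0.04,0.503,0.282,-0.075,-0.121,-0.148,-0.241,0.04,0.519,0.291,-0.077,-0.125,-0.1525,-0.2485,0.04])

```text
clock: 21.1
position: [0.4746, 0.4211, 0.1995]
ee_rot: [0.665, -0.241, 0.665, 0.24]
ft_force: [0.0, -0.6, -3.9]
grip_width: 0.664
grasp_force: 63.8
```

```bash
python3 - <<'E'
from st import *
o=st(); rd=np.radians
p=snap('scene','s8.png'); print(find(p,'cup_rim')[:3])
U=tool(rd(-40),0,-1); z=U.as_matrix()[:,2]
G=np.array([.590,.323,.17])
print(rel(G-.149*z,U.as_matrix()))
E
```

```text
21.1 [0.4746 0.4211 0.1995] [-1.09  0.78  0.03  1.67  1.41  1.68  2.26]
[([0.5773, 0.3327, 0.2478], 0.87), ([0.5832, -0.3936, 0.1041], 0.66), ([0.5947, -0.1387, 0.1008], 0.59)]
[-0.0022 -0.0002 -0.0004 -0.0299  0.0003  0.0014]
```

View pics/s8.png

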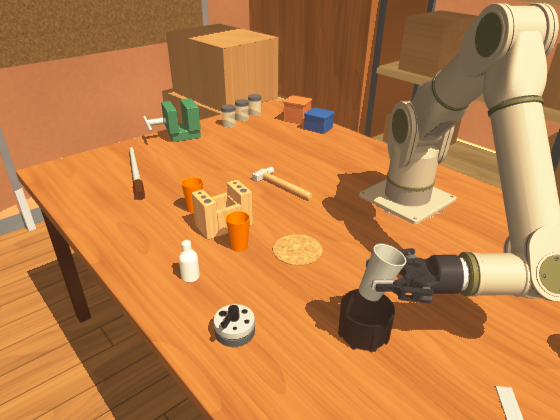

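The cup is held over the barrel at (380,270), leaning about 17° toward the gripper as expected from levelling the tool. I'll shift 13 mm forward, lower, and roll.

Call:
move_arm(plan=[0,0,0.05,-0.01,0,0.008,0.04,0,0,0.15,-0.02,0,0.013,0.04,0,0,0.25,-0.028,0,0.014,0.04,0,0,0.36,-0.028,0,0.014,0.04,0,0,0.47,-0.028,0,0.014,0.04,0,0,0.58,-0.028,0,0.014,0.04,0,0,0.69,-0.028,0,0.014,0.04,0,0,0.8,-0.028,0,0.014,0.04,0,0,0.91,-0.028,0,0.014,0.04,0,0,1.02,-0.028,0,0.014,0.04,0,0,1.13,-0.028,0,0.014,0.04,0,0,1.24,-0.028,0,0.014,0.04])

```text
clock: 22.7
position: [0.4866, 0.4088, 0.173]
ee_rot: [0.398, -0.584, 0.681, -0.19]
ft_force: [0.4, 0.6, -3.9]
grip_width: 0.667
grasp_force: 63.6
```

```bash
python3 - <<'E'
from st import *
o=st(); p=snap('scene'); print(find(p,'cup_rim')[:3],find(p,'barrel_mouth')); print([f for i in range(1,8) for f in find(p,'slug%d'%i)[:1]][:2])
E
```

```text
22.7 [0.4866 0.4088 0.173 ] [-1.08  0.83  0.05  1.67  1.41  1.64  0.97]
[([0.5943, -0.1394, 0.1025], 0.79), ([0.5577, 0.288, 0.1872], 0.64), ([0.5803, -0.3919, 0.1025], 0.57)] [([0.568, 0.2963, 0.0781], 0.86)]
[]
```

Call:
move_arm(plan=[0,0,0.11,0,0,0,0.04,0,0,0.22,0,0,0,0.04,0,0,0.33,0,0,0,0.04,0,0,0.44,0,0,0,0.04,0,0,0.55,0,0,0,0.04,0,0,0.66,0,0,0,0.04,0,0,0.77,0,0,0,0.04,0,0,0.88,0,0,0,0.04,0,0,0.99,0,0,0,0.04,0,0,1.1,0,0,0,0.04,0,0,1.25,0,0,0,0.04,0,0,1.4,0,0,0,0.04])

```text
clock: 24.7
position: [0.4867, 0.4096, 0.1733]
ee_rot: [0.072, 0.703, -0.398, 0.585]
ft_force: [-0.8, 0.8, -1.7]
grip_width: 0.662
grasp_force: 63.9
```

Call:
move_arm(plan=[0,0,0.05,0,0,0,0.04,0,0,0.05,0,0,0,0.04,0,0,0.05,0,0,0,0.04,0,0,0.05,0,0,0,0.04])

```text
clock: 25.2
position: [0.4866, 0.4096, 0.173]
ee_rot: [0.087, 0.701, -0.384, 0.594]
ft_force: [0.1, 0.1, -1.6]
grip_width: 0.662
grasp_force: 63.9
```

```bash
python3 - <<'E'
from st import *
o=st(); p=snap('scene'); q=snap('top'); print(find(p,'barrel_mouth'),find(q,'barrel_mouth'),o['ft_force'])
cv2.imwrite('pics/s9.png',np.hstack([cv2.resize(p['color'][220:370,290:440],None,fx=2.6,fy=2.8,interpolation=2),cv2.resize(q['color'][120:270,60:210],None,fx=2.6,fy=2.8,interpolation=2)])[:,:,::-1])
for n,c in(('s',p),('t',q)):
  print(n,[find(c,'slug1','look_for')])
E
```

```text
25.2 [0.4866 0.4096 0.173 ] [-1.1   0.83  0.08  1.67  1.4   1.63 -0.47]
[([0.567, 0.2974, 0.079], 0.75), ([0.7861, 0.107, -0.0018], 0.58), ([0.5648, 0.296, -0.0016], 0.53)] [([0.5714, 0.2987, 0.0803], 0.82), ([0.7676, -0.1187, -0.0019], 0.61)] [ 0.05744904  0.10676955 -1.62227986]
s [[([0.5376, 0.2813, 0.0209], 0.62)]]
t [[]]
```

View pics/s9.png

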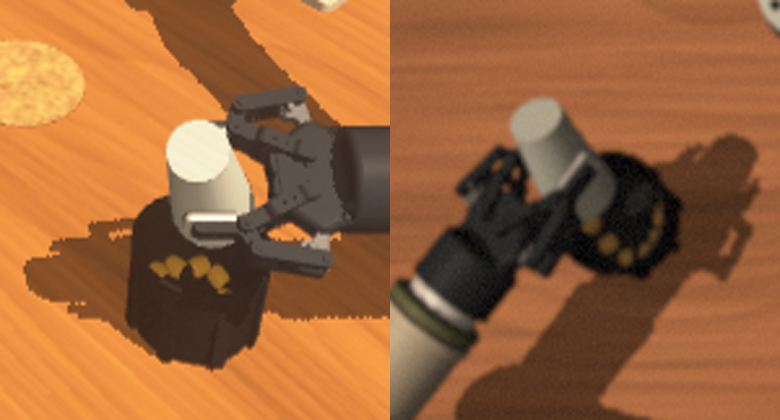

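The cup is upside down over the barrel, and at least five slugs are visible inside. The force fell by about 2.2 N, which matches all seven slugs. Now I roll back upright.

Call:
move_arm(plan=[0,0,-0.15,0.005,0,0,0.04,0,0,-0.33,0.01,0,0,0.04,0,0,-0.5,0.01,0,0,0.04,0,0,-0.68,0.01,0,0,0.04,0,0,-0.85,0.01,0,0,0.04,0,0,-1.03,0.01,0,0,0.04,0,0,-1.2,0.01,0,0,0.04,0,0,-1.38,0.01,0,0,0.04,0,0,-1.55,0.01,0,0,0.04,0,0,-1.73,0.01,0,0,0.04,0,0,-1.9,0.01,0,0,0.04,0,0,-2.05,0.01,0,0,0.04])

```text
clock: 27.0
position: [0.4838, 0.4062, 0.1639]
ee_rot: [0.555, -0.437, 0.707, 0.022]
ft_force: [-0.1, 0.2, -2.2]
grip_width: 0.667
grasp_force: 64.0
```

```bash
python3 - <<'E'
from st import *
o=st(); rd=np.radians
U=tool(rd(-40),0,-1); print(rel(np.array(o['position'])*[1,1,0]+[0,0,.215],U.as_matrix()))
E
```

```text
27.0 [0.4838 0.4062 0.1639] [-1.07  0.84  0.04  1.67  1.41  1.65  1.56]
[-2.000e-04 -6.000e-04 -6.358e-01  4.110e-02 -3.040e-02  0.000e+00]
```

Call:
move_arm(plan=[0,0,-0.15,0.01,-0.007,0,0.04,0,0,-0.32,0.02,-0.015,0,0.04,0,0,-0.48,0.03,-0.022,0,0.04,0,0,-0.6,0.041,-0.03,0,0.04,0,0,-0.636,0.041,-0.03,0,0.04,0,0,-0.636,0.041,-0.03,0,0.04])

```text
clock: 27.75
position: [0.4834, 0.4058, 0.2142]
ee_rot: [0.664, -0.244, 0.665, 0.24]
ft_force: [0.6, -0.8, -1.5]
grip_width: 0.662
grasp_force: 64.1
```

```bash
python3 - <<'E'
from st import *
o=st(); f=[]
for i in range(4):
  q=snap('top'); f.append(manip.get_obs()['ft_force'])
print(np.round(f,2).tolist())
print(find(q,'barrel_mouth')); P=C-.15*zg+[0,0,.15]
for l in('slug1',): print(find(q,l,'look_for'))
print('rel',P,rel(P,TG.as_matrix()))
E
```

```text
27.75 [0.4834 0.4058 0.2142] [-1.07  0.75  0.04  1.69  1.42  1.66  2.26]
[[-0.21, 0.36, -2.35], [0.15, 0.1, -2.25], [0.57, -1.29, -1.37], [-0.6, 0.16, -1.73]]
[([0.568, 0.2975, 0.0793], 0.85)]
[]
rel [0.42643868 0.10929488 0.24785576] [-0.5205 -0.2892  0.0724  0.0348  0.2637  0.147 ]
```

Call:
move_arm(plan=[-0.016,-0.009,0.002,0.001,0.008,0.0045,0.04,-0.052,-0.029,0.007,0.0035,0.0265,0.0145,0.04,-0.104,-0.058,0.0145,0.007,0.053,0.0295,0.04,-0.156,-0.087,0.022,0.0105,0.079,0.044,0.04,-0.208,-0.116,0.029,0.014,0.1055,0.059,0.04,-0.26,-0.145,0.036,0.0175,0.132,0.0735,0.04,-0.312,-0.1735,0.043,0.021,0.158,0.088,0.04,-0.364,-0.202,0.051,0.0245,0.1845,0.103,0.04,-0.416,-0.231,0.058,0.028,0.211,0.1175,0.04,-0.468,-0.26,0.065,0.0315,0.237,0.132,0.04,-0.505,-0.28,0.07,0.034,0.256,0.1425,0.04,-0.5205,-0.289,0.0725,0.035,0.2635,0.147,0.04])

```text
clock: 29.55
position: [0.4264, 0.1082, 0.2487]
ee_rot: [0.658, -0.462, 0.487, 0.342]
ft_force: [0.4, 0.3, -1.8]
grip_width: 0.665
grasp_force: 64.1
```

```bash
python3 - <<'E'
from st import *
o=st(); q=snap('top'); p=snap('scene'); print(find(p,'cup_rim')[:3],find(p,'cup'),find(q,'cup_rim'))
print('rel',rel(C-.15*zg+[0,0,.03],TG.as_matrix()))
a=cv2.resize(q['color'][155:240,105:190],(390,520),interpolation=2); b=cv2.resize(q['color'][180:280,225:325],(390,520),interpolation=2)
a=np.clip(a.astype(float)*1.6,0,255).astype(np.uint8)
cv2.imwrite('pics/s10.png',np.hstack([a,b])[:,:,::-1]); print(find(q,'slug1','look_for'),find(p,'slug1','look_for'))
f=[]
for i in range(6): snap('top'); f.append(manip.get_obs()['ft_force'][2])
print(np.round(f,2),np.mean(f))
hsv=cv2.cvtColor(q['color'],cv2.COLOR_RGB2HSV)[155:240,105:190]; print(hsv[...,2].max())
E
```

```text
29.55 [0.4264 0.1082 0.2487] [-0.8   0.33  0.09  2.14  1.09  1.53  2.2 ]
[([0.5929, -0.1425, 0.1013], 0.97), ([0.5833, -0.3938, 0.1001], 0.76), ([0.4756, -0.0256, 0.2556], 0.73)] [([0.473, -0.0285, 0.1526], 0.91), ([0.5818, -0.3936, -0.0], 0.86), ([0.5926, -0.1399, -0.004], 0.8), ([0.5509, 0.2607, 0.017], 0.55)] [([0.5819, -0.386, 0.0985], 0.96), ([0.5905, -0.1394, 0.1025], 0.89), ([0.4737, -0.0299, 0.2593], 0.81)]
rel [-0.0017  0.      0.0002 -0.1149  0.0006  0.0361]
[([0.5686, 0.3298, 0.0205], 0.45)] [([0.5385, 0.2823, 0.0244], 0.56), ([0.5581, 0.2627, 0.0209], 0.52), ([0.5354, 0.2938, 0.0237], 0.39)]
[-1.01 -1.72 -2.34 -1.19 -1.43 -2.18] -1.6466657034933014
197
```

View pics/s10.png

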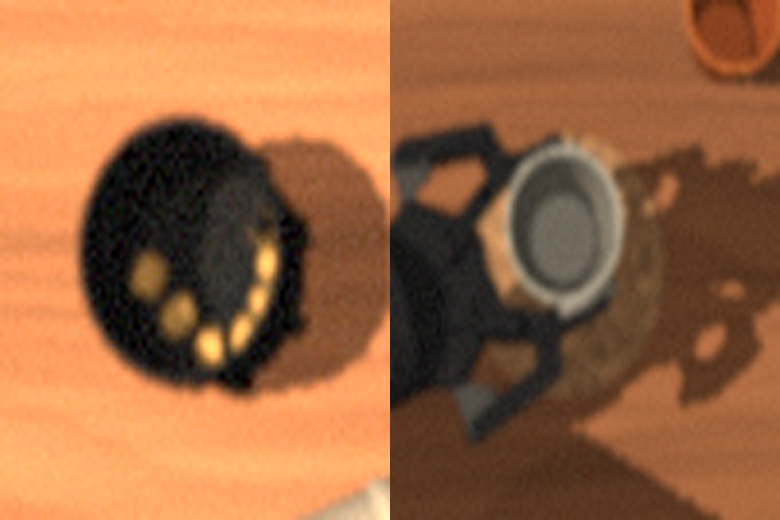

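The barrel (left) shows seven slugs in an arc, and the cup (right) shows a bare floor, so it is empty. I'll set it back on the pad.

Call:
move_arm(plan=[0,0,0,-0.01,0,0.003,0.04,0,0,0,-0.03,0,0.009,0.04,0,0,0,-0.055,0,0.017,0.04,0,0,0,-0.08,0,0.0245,0.04,0,0,0,-0.1,0,0.0305,0.04,0,0,0,-0.118,0,0.036,0.04,0,0,0,-0.13,0,0.04,0.04,0,0,0,-0.136,0,0.0415,0.04,0,0,0,-0.139,0,0.0425,0.04,0,0,0,-0.1405,0,0.043,0.04,0,0,0,-0.1405,0,0.043,0.04])

```text
clock: 31.58
position: [0.4267, 0.1094, 0.1018]
ee_rot: [0.658, -0.461, 0.487, 0.341]
ft_force: [0.6, 0.6, -1.2]
grip_width: 0.664
grasp_force: 64.1
```

Call:
move_arm(plan=[0,0,0,-0.001,0,0.0003,0.04,0,0,0,-0.002,0,0.0006,0.04,0,0,0,-0.003,0,0.0009,0.04,0,0,0,-0.003,0,0.0009,0.04])

```text
clock: 32.08
position: [0.4265, 0.1094, 0.0983]
ee_rot: [0.658, -0.461, 0.487, 0.341]
ft_force: [-0.1, 0.6, -2.3]
grip_width: 0.66
grasp_force: 64.1
```

Call:
move_arm(plan=[0,0,0,-0.0005,0,0.0002,0.04,0,0,0,-0.001,0,0.0003,0.04,0,0,0,-0.001,0,0.0003,0.04])

```text
clock: 32.45
position: [0.4267, 0.1093, 0.0977]
ee_rot: [0.658, -0.461, 0.488, 0.342]
ft_force: [-0.4, 0.9, 5.8]
grip_width: 0.66
grasp_force: 63.8
```

Call:
move_arm(plan=[0,0,0,0,0,0,0.058,0,0,0,0,0,0,0.065,0,0,0,0,0,0,0.075,0,0,0,0,0,0,0.0854,0,0,0,0,0,0,0.0854,0,0,0,0,0,0,0.0854])

```text
clock: 33.2
position: [0.4266, 0.1094, 0.0973]
ee_rot: [0.658, -0.461, 0.487, 0.341]
ft_force: [-0.2, -0.1, 0.5]
grip_width: 1.001
grasp_force: 0.0
```

```bash
python3 - <<'E'
from st import *
o=st(); q=snap('top'); p=snap('scene')
for c in(p,q): print(find(c,'cup_rim'),find(c,'cup'))
E
```

```text
33.2 [0.4266 0.1094 0.0973] [-0.79  0.68  0.08  2.11  1.1   1.37  1.92]
[([0.5936, -0.1407, 0.1019], 0.86), ([0.4768, -0.0247, 0.104], 0.82), ([0.5812, -0.3909, 0.103], 0.66)] [([0.474, -0.0267, 0.0013], 0.86), ([0.582, -0.3937, 0.0009], 0.79), ([0.591, -0.1381, -0.0026], 0.71)]
[([0.4765, -0.0259, 0.1055], 0.92), ([0.5914, -0.1402, 0.0988], 0.88), ([0.5823, -0.3858, 0.0999], 0.61)] [([0.5905, -0.1406, 0.0001], 0.81), ([0.4789, -0.0245, 0.0035], 0.72), ([0.5862, -0.3934, 0.0036], 0.6), ([0.2711, -0.3158, 0.0006], 0.45)]
```

Upright and released. Retreating along the tool axis.

Call:
move_arm(plan=[0,0,0,0,0,-0.01,0.0854,0,0,0,0,0,-0.03,0.0854,0,0,0,0,0,-0.055,0.0854,0,0,0,0,0,-0.08,0.0854,0,0,0,0,0,-0.105,0.0854,0,0,0,0.02,0,-0.12,0.0854,0,0,0,0.06,0,-0.135,0.0854,0,0,0,0.1,0,-0.15,0.0854,0,0,0,0.13,0,-0.155,0.0854,0,0,0,0.13,0,-0.155,0.0854,0,0,0,0.13,0,-0.155,0.0854])

```text
clock: 34.88
position: [0.3883, 0.2136, 0.2667]
ee_rot: [0.659, -0.461, 0.487, 0.341]
ft_force: [0.7, -0.2, -0.5]
grip_width: 1.0
grasp_force: 0.0
```

```bash
python3 - <<'E'
from st import *
o=st(); p=snap('scene'); q=snap('top')
for c in(p,q): print(find(c,'cup_rim'),find(c,'cup'),find(c,'barrel'),find(c,'pad'))
# numeric check in place of a further picture: change against the first pictures
for n,c in(('scene',p),('top',q)):
    a=cv2.imread('pics/%s0.png'%n)[:,:,::-1].astype(int); d=(np.abs(a-c['color']).sum(2)>90).astype(np.uint8)
    k,_,s,ce=cv2.connectedComponentsWithStats(cv2.morphologyEx(d,cv2.MORPH_OPEN,np.ones((3,3))))
    print(n,[(x[:5].tolist()) for x in s[1:] if x[4]>15])
for l in['cutter','glue','mallet']: print(l,find(p,l)[:1],find(q,l)[:1])
E
```

```text
34.88 [0.3883 0.2136 0.2667] [-0.92  0.37 -0.01  2.03  0.95  1.71  2.18]
[([0.5927, -0.1425, 0.1001], 0.83), ([0.4723, -0.0225, 0.104], 0.59), ([0.5789, -0.3966, 0.1009], 0.57)] [([0.5913, -0.1411, -0.0036], 0.85), ([0.5789, -0.3966, -0.001], 0.8), ([0.4736, -0.0279, 0.0013], 0.79), ([0.5544, -0.2612, 0.0021], 0.64)] [([0.5661, 0.2962, 0.0006], 0.72)] [([0.4774, -0.019, -0.0025], 0.78)]
[([0.5816, -0.3854, 0.1026], 0.94), ([0.5919, -0.1402, 0.1005], 0.76), ([0.4778, -0.03, 0.1064], 0.64), ([0.5683, 0.2931, -0.0014], 0.63)] [([0.585, -0.3926, -0.0001], 0.97), ([0.4768, -0.0265, 0.0047], 0.81), ([0.5892, -0.1411, -0.0001], 0.63), ([0.548, 0.3116, 0.0082], 0.55)] [([0.4756, -0.0248, 0.0056], 0.65), ([0.5693, 0.2945, -0.0018], 0.62)] [([0.4745, -0.0282, -0.0003], 0.6)]
scene [[435, 0, 7, 11, 61], [454, 0, 106, 40, 2284], [455, 27, 49, 127, 4103], [441, 29, 12, 13, 69], [423, 54, 23, 18, 115], [450, 70, 5, 4, 19], [447, 80, 10, 13, 117], [421, 91, 9, 14, 82], [434, 95, 9, 12, 63], [444, 99, 13, 31, 252], [412, 108, 4, 5, 16], [402, 113, 23, 47, 503], [440, 135, 7, 13, 45], [402, 143, 111,
[... 411 characters left out ...]
34], [147, 208, 7, 7, 37], [151, 216, 256, 131, 10211], [258, 216, 20, 23, 360], [281, 217, 23, 22, 430], [138, 250, 19, 38, 285], [103, 257, 41, 26, 547], [43, 266, 37, 21, 503], [81, 268, 37, 45, 608], [121, 291, 16, 6, 57], [111, 294, 226, 72, 7055], [42, 303, 46, 107, 1829], [83, 318, 4, 5, 19], [94, 326, 73, 94, 2980], [0, 358, 3, 7, 17], [368, 359, 27, 35, 403], [285, 373, 10, 7, 56], [82, 403, 28, 17, 379], [354, 406, 5, 6, 21], [240, 409, 19, 11, 126]]
cutter [([0.7852, 0.1063, -0.0042], 0.72)] [([0.7924, 0.107, -0.0041], 0.85)]
glue [([0.7634, -0.1156, -0.0021], 0.83)] [([0.7686, -0.1173, -0.0005], 0.59)]
mallet [([0.269, -0.3157, -0.0031], 0.69)] [([0.4794, -0.0256, 0.1062], 0.63)]
```

The cup is upright on the pad, and the barrel and bystanders have not moved.

```bash
python3 -c "
from workcell import manip
print(manip.hand_in())"
```

```text
the job is handed in; nothing more can be done
None
```

The job is handed in at about 35 s on the robot's clock: all seven slugs are in the barrel, the empty cup stands upright on the cork pad, and the barrel and bystanders are where they were.

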